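# Let two short cans out of the counter dispenser

## Robot

A 6-joint arm with a two-finger parallel gripper is mounted at the origin on the work surface. World frame = base frame: x ahead of the robot, y to its left, z up, the work surface at z = 0. Lengths are in m, angles in rad, forces in N, time in s.
With the tool pointing down it reaches from about 0.3 to 0.85 m from the base axis. Payload 4.2 kg.
Tool frame: the origin (TCP) lies midway between the tips of the shut fingers; the grasp point (between the pads) lies 19 mm behind it; z points along the fingers, y is the line along which they close (so a half turn about z gives the same grasp; the last joint's range is limited). The gripper opens to 91 mm and grips with 3 to 60 N. Pads are 32 mm wide; open, the fingers measure 118 mm over their backs; the gripper's body (76 mm by 178 mm) begins 60 mm behind the grasp point.
Start: joints at [1.238, 0.32, 1.565, -0, 1.257, -0.02], TCP at [0.177, 0.547, 0.214] pointing down, gripper open.
Joint ranges: [-3.11, 3.11], [-0.84, 2.01], [0.21, 2.61], [-1.34, 4.49], [0.05, 2.63], [-2.56, 2.56]. Speed limits (rad/s): [2.57, 2.57, 3.14, 3.14, 3.14, 3.14].

## Interface

Orientations are given as a rotation vector (axis times angle).
In Python, from workcell import monitor, viewer, ticket gives the robot as it stands.
- The arm moves only by the tool drive_tool, never from a script. Its argument "rows" is a list of rows, each a list of 5 numbers: the shift along the tool's x, y, z in cm, then the turn about the tool's z in rad, then the opening in per cent of the stroke, from 0 (shut) to 100 (fully open). In form: [[dx, dy, dz, spin, fingers], ...]. A call has 1 to 5 rows; each row shifts and turns the commanded pose from where the row before left it, along the tool's axes as they then stand; what a row does not reach is not made up. A row lasts 1/8 s, in which the tool goes at most 62.5 mm and 10.7 degrees, less where a joint would pass 70% of its speed; a pose out of reach is approached as far as the arm can. A call with a gripper value outside its range is refused whole. The fingers move at their own pace and stop on an object; "squeeze" is the grip in N (left out, the last holds). Time passes only in rows, so rows that do not move let the fingers close. It gives the time, the measured TCP pose, the force, the opening and the grip force at its end, in the units of the state.
- monitor.read_state(): the state, without advancing time (a new reading comes with each control period).
- viewer.grab_frame(name): name is "scene" or "top" or "wrist"; returns a dict with "pixels" (384x512x3 uint8, red, green, blue), "fx", "fy", "cx", "cy" (pixels), "extrinsics" (4x4, takes a point from camera to world coordinates); the wrist camera has in their place "hand_eye" (4x4, takes a point from camera to tool coordinates, whose origin is the TCP and whose axes are the flange's). Camera axes: x right, y down, z forward; pixel columns grow to the right and rows downward; lengths in m; the calibration is good to about 2 mm. A picture is of the moment at which its call begins: read the wrist's pose just before it. There is no depth.
- ticket.close_job(): hands the job in; it is judged then, once.
The state is a dict: "time": time; "qpos": joint angles; "joint_vel": joint speeds; "tau": joint torques, N m; "tcp_pos": TCP position; "orientation": TCP orientation; "wrist_force": force on the tool from outside, world axes, zero at the start; "torque": the same for the moment, N m; "finger_gap": opening from 0.0 (shut) to 1.0 (fully open); "finger_force": force on a finger pad.
Only numpy, scipy, OpenCV 4.12 (cv2) and the standard library are available. Lean on these libraries where they do the work, as an engineer would, in place of code of your own. Each camera call takes 0.05 s, during which the arm holds its last target. There are 200 camera calls.

## Task

A customer wants two of the short drink cans: on the sloping dispenser that holds the short cans, press the rubber-topped paddle of the rocker right down with the fingertips, so that the gate at its other end lifts and one can rolls out into the pick-up bay, then let the paddle come fully up so that the next can rolls to the closed gate. Do this twice and no more, and finish with two cans at rest in the bay and the third waiting at the gate. Let the cans roll by themselves: do not touch or lift the cans or the gate, do not work the dispenser of long cans, and leave the other things on the counter where they are.

Things in the scene. Friction and masses are not known exactly. Their poses are not given: they have to be found in the camera images.
- short: dispenser of short cans (the narrower, 98 mm wide), on the left or right: white sheet-steel trough fixed on the counter, lane sloping 8 degrees down to +x. Origin: on the counter below the axle; x downhill to the pick-up bay, z up. Reaches from x -200 to 147 mm; bay with low sides and end lip: x 35 to 140. Lane floor 32 mm up at the origin; sides 34 mm, bearing ears at the axle 87 mm above the floor.
- short_rocker (a joint): rocker of the short-can dispenser, rad: 0 = at rest, paddle up, gate down; 0.6 = paddle down on its stop, gate up. Axle across the lane at x 9, z 93 mm of short. The gate blade hangs 25 mm downhill of it. Springs return it to 0; pressing takes up to 6 N. Gate clears the can from 0.46; a hold-back bar then stops the second can, so one press frees one can; the next follows within 1 s of letting go.
- short_pad (a point): centre of the paddle's top face. Paddle: steel plate with black rubber top, 44 mm along the lane, 62 across, 8 thick, on the rocker's uphill end. In the frame of short, at rest x -44, y 0, z 153 mm, uphill edge tilted 20 degrees up; fully pressed x -68, z 113 mm, uphill edge 14 degrees down; between, a circle of 79 mm radius about the axle.
- long: dispenser of long cans (the wider, 144 mm wide): white sheet-steel trough fixed on the counter, lane sloping 8 degrees down to +x. Origin: on the counter below the axle; x downhill to the pick-up bay, z up. Reaches from x -200 to 147 mm; bay with low sides and end lip: x 35 to 140. Lane floor 32 mm up at the origin; sides 34 mm, bearing ears at the axle 87 mm above the floor.
- long_rocker (a joint): rocker of the long-can dispenser, rad, 0 = at rest with its gate down; to be left alone
- short_can1: short can number 1 from the gate, 53 mm diameter, 88 mm long, about 0.17 kg, lying across the lane; origin at its centre, y along its axis (it turns as it rolls)
- short_can2: short can number 2 from the gate, 53 mm diameter, 88 mm long, about 0.17 kg, lying across the lane; origin at its centre, y along its axis (it turns as it rolls)
- short_can3: short can number 3 from the gate, 53 mm diameter, 88 mm long, about 0.17 kg, lying across the lane; origin at its centre, y along its axis (it turns as it rolls)
- short_can4: short can number 4 from the gate, 53 mm diameter, 88 mm long, about 0.17 kg, lying across the lane; origin at its centre, y along its axis (it turns as it rolls)
- long_can1: long can number 1 from the gate of the other dispenser, 53 mm diameter, 134 mm long, about 0.27 kg; origin at its centre, y along its axis
- long_can2: long can number 2 from the gate of the other dispenser, 53 mm diameter, 134 mm long, about 0.27 kg; origin at its centre, y along its axis
- long_can3: long can number 3 from the gate of the other dispenser, 53 mm diameter, 134 mm long, about 0.27 kg; origin at its centre, y along its axis
- stubby: brown glass bottle with a crown cap, 60 mm diameter, 175 mm tall, standing between the dispensers; origin at the centre of its underside. Leave alone.
- tape_roll: roll of packing tape, 96 mm diameter, 48 mm high, lying between the dispensers on the robot's side; origin at the centre of its underside. Leave alone.
- carton: small cardboard carton 60 x 100 x 70 mm between the dispensers on the far side; origin at the centre of its underside. Leave alone.
- pen_mug: steel mug of pens, 72 mm diameter, 145 mm tall with the pens; origin at the centre of its underside. Leave alone.
- stapler: black stapler, 135 mm long, 50 mm high; origin at the centre of its underside. Leave alone.
- scanner: hand barcode scanner lying flat, 145 mm long, 34 mm high; origin at the centre of its underside. Leave alone.
- hole_punch: two-hole paper punch, 100 x 110 mm, 55 mm high; origin at the centre of its underside. Leave alone.
Not all that is in view belongs to the job. Leave any yellow look-alike of the short_can4 alone.

How it is judged:
On the way, in this order (a step that is already met when the one before it is completed fails the run):
1. the paddle of the short-can dispenser is pressed down by the fingers (value of joint short_rocker above 0.5 rad and contact force between the fingers and short_rocker_c6 above 0.5 N), for 0.1 s.
2. the paddle is up again, the first can is in the bay and the second is at the closed gate (x of short_can1 in the frame of short between 0.055 and 0.14 m and y of short_can1 in the frame of short between -0.012 and 0.012 m and z of short_can1 in the frame of short between 0.02 and 0.1 m and x of short_can2 in the frame of short between -0.01 and 0.018 m and y of short_can2 in the frame of short between -0.012 and 0.012 m and z of short_can2 in the frame of short between 0.02 and 0.1 m and value of joint short_rocker below 0.05 rad), for 0.2 s.
3. the paddle is pressed down by the fingers a second time (all of step 1), for 0.1 s.
At the end, for the whole second after the job is handed in: Exactly two short cans lie at rest one behind the other in the bay of their dispenser, the third waits at the gate (within about 12 mm of it) with the fourth behind it, and the rocker is back at rest (below 0.05 rad) (x of short_can1 in the frame of short between 0.095 and 0.14 m and y of short_can1 in the frame of short between -0.012 and 0.012 m and z of short_can1 in the frame of short between 0.02 and 0.1 m and linear speed of each of short_can1, short_can2, short_can3, short_can4 below 0.03 m/s and x of short_can2 in the frame of short between 0.045 and 0.085 m and y of short_can2 in the frame of short between -0.012 and 0.012 m and z of short_can2 in the frame of short between 0.02 and 0.1 m and x of short_can3 in the frame of short between -0.01 and 0.018 m and y of short_can3 in the frame of short between -0.012 and 0.012 m and z of short_can3 in the frame of short between 0.02 and 0.1 m and x of short_can4 in the frame of short between -0.065 and -0.03 m and y of short_can4 in the frame of short between -0.012 and 0.012 m and z of short_can4 in the frame of short between 0.02 and 0.1 m and value of joint short_rocker below 0.05 rad); the robot touches nothing.
It fails at once if a third short can is let out (x of short_can3 in the frame of short above 0.045 m).
It fails at once if the robot touches a can, or a can is lifted out of its lane (contact force between any of the fingers, the arm and short_can1 above 1 N or contact force between any of the fingers, the arm and short_can2 above 1 N or contact force between any of the fingers, the arm and short_can3 above 1 N or contact force between any of the fingers, the arm and short_can4 above 1 N or contact force between any of the fingers, the arm and long_can1 above 1 N or contact force between any of the fingers, the arm and long_can2 above 1 N or contact force between any of the fingers, the arm and long_can3 above 1 N or z of any of short_can1, short_can2, short_can3, short_can4 in the frame of short above 0.11 m or z of any of long_can1, long_can2, long_can3 in the frame of long above 0.11 m).
It fails at once if the robot works the gate itself (contact force between any of the fingers, the arm and short_rocker_c4 above 1 N or contact force between any of the fingers, the arm and short_rocker_c5 above 1 N).
It fails at once if the long-can dispenser is worked (value of joint long_rocker above 0.12 rad or x of long_can1 in the frame of long above 0.03 m).
It fails at once if another thing on the counter is moved by more than 25 mm or tipped over (distance of any of stubby, tape_roll, carton, pen_mug, stapler, scanner, hole_punch from where it was at the start of the episode above 0.025 m or angle between any of stubby, tape_roll, carton, pen_mug, stapler, scanner, hole_punch's own z axis and vertical above 0.35 rad).
It also fails if it takes over 51 s, if anything falls off the work surface, if the arm or the gripper's body presses on something with over 40 N, if the wrist force passes 120 N, or if a joint passes its speed limit or range.

## Working session

There is one attempt and no reset: what is moved stays moved. The work goes in short steps, Python scripts to look and compute and a tool call to move; the robot and the scene stay as the last step left them, time stands still between calls to the robot, and variables do not carry over. Pictures are saved under pics/ and viewed, at most 10 in all, crops included, and the job is handed in when it is done.

Besides the shell and the picture viewer there is one more tool, called by a JSON object that holds its "name" and its "arguments", one argument or row to a line. drive_tool: Moves the arm, as the interface text tells. Its arguments: {"type":"object","properties":{"rows":{"type":"array"},"squeeze":{"type":"number"}},"required":["rows"]}

```bash
mkdir -p pics
python3 - <<'E'
from workcell import monitor, viewer
import cv2, numpy as np
s=monitor.read_state(); print({k:np.round(v,3).tolist() for k,v in s.items()})
for n in("scene","top"):
    f=viewer.grab_frame(n); cv2.imwrite(f"pics/{n}0.png",cv2.cvtColor(f["pixels"],cv2.COLOR_RGB2BGR))
    print(n,f["fx"],f["fy"],f["cx"],f["cy"],np.round(f["extrinsics"],4).tolist())
E
```

```text
{'time': 0.0, 'qpos': [1.238, 0.32, 1.566, -0.0, 1.257, -0.02], 'joint_vel': [0.0, 0.001, -0.001, -0.001, 0.001, 0.0], 'tau': [-0.001, -41.245, -23.197, 0.072, 0.045, -0.0], 'tcp_pos': [0.177, 0.547, 0.213], 'orientation': [-0.489, -3.103, 0.003], 'wrist_force': [-0.133, -0.163, -0.601], 'torque': [-0.072, -0.008, -0.019], 'finger_force': 0.0, 'finger_gap': 1.0}
scene 398.8512588091502 398.8512588091502 246.42849286804443 194.30321018848858 [[0.7497, 0.518, -0.4119, 0.9621], [0.6618, -0.595, 0.4561, -0.5372], [-0.0088, -0.6145, -0.7888, 1.0478], [0.0, 0.0, 0.0, 1.0]]
top 401.9986853402149 401.9986853402149 260.0551952371344 183.59282968977024 [[-0.007, -0.9915, 0.1297, 0.3033], [-0.9999, 0.0079, 0.0064, -0.0186], [-0.0073, -0.1296, -0.9915, 1.2911], [0.0, 0.0, 0.0, 1.0]]
```

View pics/scene0.png

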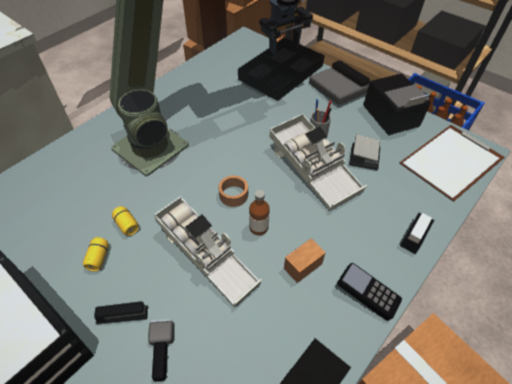

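View pics/top0.png

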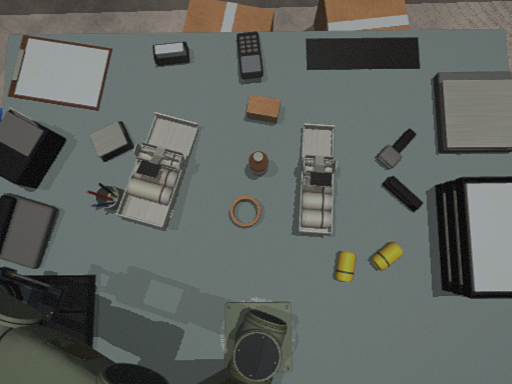

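The top view shows two white dispensers. The wide one is at about (160,170) and the narrow one at (318,180), with its black pad at (320,179). The narrow one is the short-can dispenser. The yellow look-alike cans at (345,266) and (387,256) are not part of the job.

```bash
cat > h.py <<'E'
import numpy as np, cv2
from workcell import monitor, viewer
def ray(f,uv,T=None):
    T=f["extrinsics"] if T is None else T
    d=np.array([(uv[0]-f["cx"])/f["fx"],(uv[1]-f["cy"])/f["fy"],1.])
    return T[:3,3],T[:3,:3]@d
def onz(f,uv,z,T=None):
    o,d=ray(f,uv,T); return o+d*(z-o[2])/d[2]
def blob(f,roi,lo,hi):
    x0,y0,x1,y1=roi; h=f["pixels"][y0:y1,x0:x1].max(2)
    m=((h>=lo)&(h<=hi)).astype(np.uint8)
    n,l,st,c=cv2.connectedComponentsWithStats(m)
    i=1+np.argmax(st[1:,4]); return c[i]+[x0,y0],st[i],(l==i).astype(np.uint8)
def meet(a,b):
    (o1,d1),(o2,d2)=a,b
    t=np.linalg.lstsq(np.c_[d1,-d2],o2-o1,rcond=None)[0]
    p,q=o1+d1*t[0],o2+d2*t[1]; return (p+q)/2,np.linalg.norm(p-q)
E
python3 - <<'E'
from h import *
t=viewer.grab_frame("top"); s=viewer.grab_frame("scene")
ct,st,_=blob(t,(300,165,340,195),0,60); cs,ss,_=blob(s,(180,210,220,245),0,60)
print(ct,st,cs,ss); print("tri",meet(ray(t,ct),ray(s,cs)), onz(t,ct,.153),onz(s,cs,.153))
ctl,stl,_=blob(t,(135,155,175,185),0,60); print("longpad",ctl,stl)
c,b,m=blob(t,(290,115,345,245),125,255)
cn=max(cv2.findContours(m,0,1)[0],key=cv2.contourArea)
r=cv2.minAreaRect(cn); print(r,b); bx=cv2.boxPoints(r)+[290,115]; print(bx)
for z in(.03,.06): print(z,[onz(t,p,z)[:2].round(3).tolist() for p in bx])
A=cv2.resize(t["pixels"][110:245,285:350],None,fx=4,fy=4,interpolation=2);B=cv2.resize(s["pixels"][190:305,145:265],None,fx=4,fy=4,interpolation=2)
h=540;im=np.zeros((540,760,3),np.uint8);im[:540,:260]=A;im[:460,270:750]=B
cv2.imwrite("pics/crop1.png",im[...,::-1])
E
```

```text
[320.34210526 178.68796992] [ 10   7  22  14 266] [197.92542373 226.59661017] [  6   6  25  23 295]
tri (array([ 0.46583822, -0.18467789,  0.14627557]), np.float64(0.00019475933519610923)) [ 0.46494245 -0.1836256   0.153     ] [ 0.46947939 -0.18738312  0.153     ]
longpad [148.64925373 168.54477612] [  2   5  24  18 268]
((27.556922912597656, 31.475383758544922), (31.007740020751953, 34.7242317199707), 3.1798300743103027) [ 12  14  32  36 809]
[[301.11384583 162.95076752]
 [303.04000092 128.27999973]
 [334.         130.        ]
 [332.07384491 164.67076874]]
0.03 [[0.533, -0.142], [0.647, -0.15], [0.64, -0.249], [0.527, -0.24]]
0.06 [[0.528, -0.139], [0.639, -0.147], [0.632, -0.244], [0.522, -0.235]]
```

View pics/crop1.png

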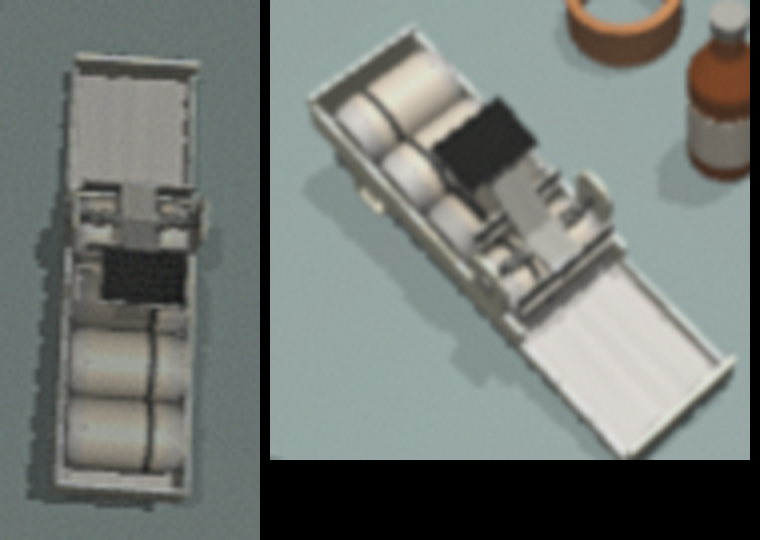

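The crop confirms this is the narrow dispenser, about 98 mm wide, with short cans in the lane and an empty bay. The pad is at about (0.466, -0.185, 0.146), against a given height of 0.153, and the lane yaw is about -0.055. I'll move over it with the fingers shut.

{"name": "drive_tool", "arguments": {
  "rows": [
    [0,0,-2,0,0],
    [-3.2,-4.1,0,0,0],
    [-3.2,-4.1,0,0,0],
    [-3.2,-4.1,0,0,0],
    [-3.2,-4.1,0,0,0]
  ],
  "squeeze": 10
}}

```text
time: 0.82
tcp_pos: [0.2485, 0.35, 0.2339]
orientation: [0.488, 3.103, -0.0]
wrist_force: [0.6, -0.2, 1.2]
finger_gap: 0.485
finger_force: 0.0
```

{"name": "drive_tool", "arguments": {
  "rows": [
    [-3.2,-4.1,0,0,0],
    [-3.2,-4.1,0,0,0],
    [-3.2,-4.1,0,0,0],
    [-3.2,-4.1,0,0,0],
    [-3.2,-4.1,0,0,0]
  ]
}}

```text
time: 1.45
tcp_pos: [0.3376, 0.1058, 0.2341]
orientation: [0.489, 3.103, 0.001]
wrist_force: [1.2, 0.5, -0.8]
finger_gap: 0.006
finger_force: 0.0
```

{"name": "drive_tool", "arguments": {
  "rows": [
    [-3.2,-4.1,0,0,0],
    [-3.2,-4.1,0,0,0],
    [-3.2,-4.1,0,0,0],
    [0,0,0,0.18,0],
    [0,0,0,0.18,0]
  ]
}}

```text
time: 2.08
tcp_pos: [0.3909, -0.04, 0.2337]
orientation: [-1.049, -2.961, -0.0]
wrist_force: [-0.3, 0.5, 0.8]
finger_gap: 0.007
finger_force: 0.0
```

{"name": "drive_tool", "arguments": {
  "rows": [
    [0,0,0,0.18,0],
    [0,0,0,0.18,0],
    [0,0,0,0.18,0],
    [0,0,0,0.18,0],
    [0,0,0,0.18,0]
  ]
}}

```text
time: 2.7
tcp_pos: [0.3907, -0.0392, 0.2338]
orientation: [-2.23, -2.212, 0.0]
wrist_force: [0.3, 0.0, 0.1]
finger_gap: 0.004
finger_force: 0.0
```

{"name": "drive_tool", "arguments": {
  "rows": [
    [0,0,0,0.05,0],
    [-4.8,1.5,0,0,0],
    [-4.8,1.5,0,0,0],
    [-4.8,1.5,0,0,0],
    [0,0,0,0,0]
  ]
}}

```text
time: 3.32
tcp_pos: [0.4289, -0.1879, 0.2334]
orientation: [-2.283, -2.158, 0.001]
wrist_force: [-0.3, -0.3, -0.7]
finger_gap: 0.004
finger_force: 0.0
```

Run:
```python
from h import *
from scipy.spatial.transform import Rotation as R
s=monitor.read_state(); f=viewer.grab_frame("wrist")
T=np.eye(4);T[:3,:3]=R.from_rotvec(s["orientation"]).as_matrix();T[:3,3]=s["tcp_pos"]
T=T@np.array(f["hand_eye"]); np.savez("w.npz",T=T,k=[f[x] for x in("fx","fy","cx","cy")])
print(s["tcp_pos"],s["orientation"],T.round(3).tolist(),f["fx"],f["cx"],f["cy"])
for p in([.466,-.185,.15],[.444,-.184,.15]):
    q=np.linalg.inv(T)@np.r_[p,1]; print(q[0]/q[2]*f["fx"]+f["cx"],q[1]/q[2]*f["fy"]+f["cy"])
cv2.imwrite("pics/w1.png",f["pixels"][...,::-1])
```

```text
[ 0.4288641  -0.18788172  0.23342497] [-2.28274803e+00 -2.15837104e+00  6.88515537e-04] [[0.998, -0.055, -0.014, 0.433], [-0.056, -0.969, -0.239, -0.121], [-0.001, 0.24, -0.971, 0.405], [0.0, 0.0, 0.0, 1.0]] 265.15049091567937 255.53924644266658 190.25935043091533
292.5067800330942 189.20582893074848
270.2635022864928 189.43821776708137
```

View pics/w1.png

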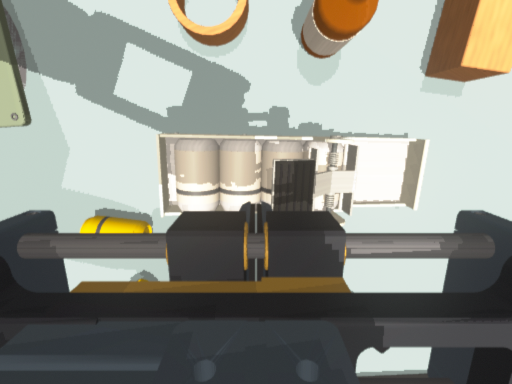

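The wrist view shows the pad at columns 273–315, rows 160 to about 222 (partly hidden by the fingers). Its centre is near (294,191), within 2 px of the predicted position. I'll line up and go down.

{"name": "drive_tool", "arguments": {
  "rows": [
    [0.3,1.5,3,0,0],
    [0,0,3,0,0],
    [0,0,1.5,0,0],
    [0,0,1,0,0],
    [0,0,0,0,0]
  ]
}}

```text
time: 4.0
tcp_pos: [0.4424, -0.1819, 0.149]
orientation: [-2.276, -2.162, 0.001]
wrist_force: [-3.2, 0.8, 2.8]
finger_gap: 0.005
finger_force: 1.5
```

{"name": "drive_tool", "arguments": {
  "rows": [
    [0,-0.1,1,0,0],
    [0,-0.1,1,0,0],
    [0,-0.1,0.7,0,0],
    [0,0,0.4,0,0],
    [0,0,0,0,0]
  ]
}}

```text
time: 4.62
tcp_pos: [0.4375, -0.1823, 0.1181]
orientation: [-2.274, -2.161, 0.006]
wrist_force: [-10.1, 0.7, 6.5]
finger_gap: 0.006
finger_force: 4.2
```

Run:
```python
from h import *
s=viewer.grab_frame("scene")["pixels"]; t=viewer.grab_frame("top")["pixels"]; w=viewer.grab_frame("wrist")["pixels"]
im=np.zeros((570,800,3),np.uint8)
im[:368,:384]=cv2.resize(s[190:305,145:265],(384,368)); im[:368,400:600]=cv2.resize(t[110:245,285:350],(200,368)); im[370:570,:600]=cv2.resize(w[120:220,150:450],(600,200))
cv2.imwrite("pics/p2.png",im[...,::-1])
```

```text
(no output)
```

View pics/p2.png

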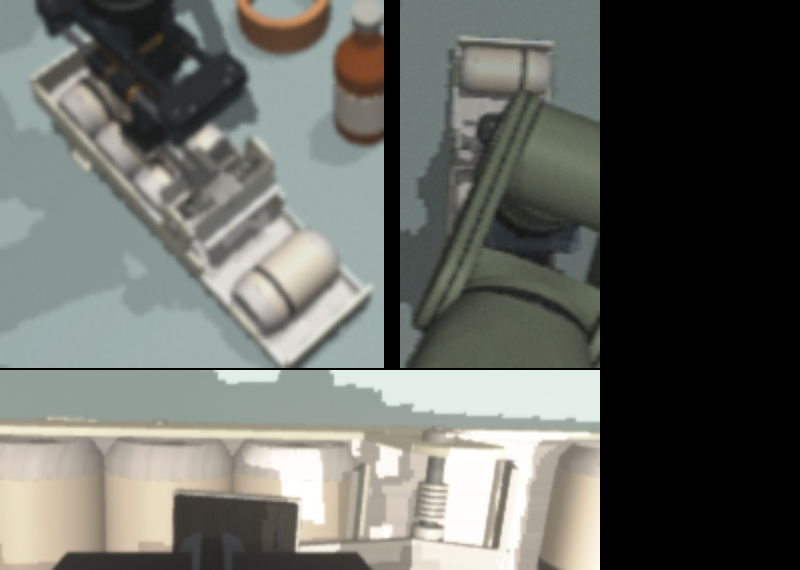

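The first can has rolled out and lies at the bay lip, and the others are held back. I'll press slightly deeper to be sure the paddle reaches its stop.

{"name": "drive_tool", "arguments": {
  "rows": [
    [0,-0.3,0.2,0,0],
    [0,0,0.2,0,0],
    [0,0,0,0,0]
  ]
}}

```text
time: 5.15
tcp_pos: [0.4364, -0.1822, 0.1146]
orientation: [-2.277, -2.162, 0.001]
wrist_force: [-4.9, 0.7, 5.6]
finger_gap: 0.001
finger_force: 3.3
```

{"name": "drive_tool", "arguments": {
  "rows": [
    [0,0,0.2,0,0],
    [0,0,0,0,0]
  ]
}}

```text
time: 5.4
tcp_pos: [0.436, -0.1822, 0.1131]
orientation: [-2.276, -2.162, 0.002]
wrist_force: [-8.3, 1.3, 8.6]
finger_gap: 0.004
finger_force: 5.4
```

{"name": "drive_tool", "arguments": {
  "rows": [
    [0,0,0.2,0,0],
    [0,0,0,0,0]
  ]
}}

```text
time: 5.65
tcp_pos: [0.436, -0.1822, 0.1126]
orientation: [-2.277, -2.163, 0.002]
wrist_force: [-11.0, 3.1, 19.8]
finger_gap: 0.005
finger_force: 11.3
```

The force jump at z 0.1126 shows the paddle is on its stop. Now I'll release it.

{"name": "drive_tool", "arguments": {
  "rows": [
    [0,0,-1,0,0],
    [0,0,-1.5,0,0],
    [0,0,-2,0,0],
    [0,0,-2.5,0,0],
    [0,0,-3,0,0]
  ]
}}

```text
time: 6.28
tcp_pos: [0.438, -0.1826, 0.2111]
orientation: [2.277, 2.162, 0.002]
wrist_force: [1.1, -0.6, 0.4]
finger_gap: 0.004
finger_force: 0.0
```

{"name": "drive_tool", "arguments": {
  "rows": [
    [0,0,0,0,0],
    [0,0,0,0,0],
    [0,0,0,0,0],
    [0,0,0,0,0],
    [0,0,0,0,0]
  ]
}}

```text
time: 6.9
tcp_pos: [0.4374, -0.1827, 0.2095]
orientation: [-2.278, -2.162, 0.0]
wrist_force: [0.3, 0.7, 0.7]
finger_gap: 0.008
finger_force: 0.0
```

{"name": "drive_tool", "arguments": {
  "rows": [
    [0,0,0,0,0],
    [0,0,0,0,0],
    [0,0,0,0,0],
    [0,0,0,0,0],
    [0,0,0,0,0]
  ]
}}

```text
time: 7.52
tcp_pos: [0.4375, -0.1828, 0.2099]
orientation: [-2.278, -2.163, -0.0]
wrist_force: [-0.3, -0.8, -0.1]
finger_gap: 0.004
finger_force: 0.0
```

Run:
```python
from h import *
s=viewer.grab_frame("scene")["pixels"]; w=viewer.grab_frame("wrist")["pixels"]
im=np.zeros((570,800,3),np.uint8)
im[:368,:384]=cv2.resize(s[190:305,145:265],(384,368)); im[370:570,:600]=cv2.resize(w[120:220,150:450],(600,200))
cv2.imwrite("pics/p3.png",im[...,::-1])
```

```text
(no output)
```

View pics/p3.png

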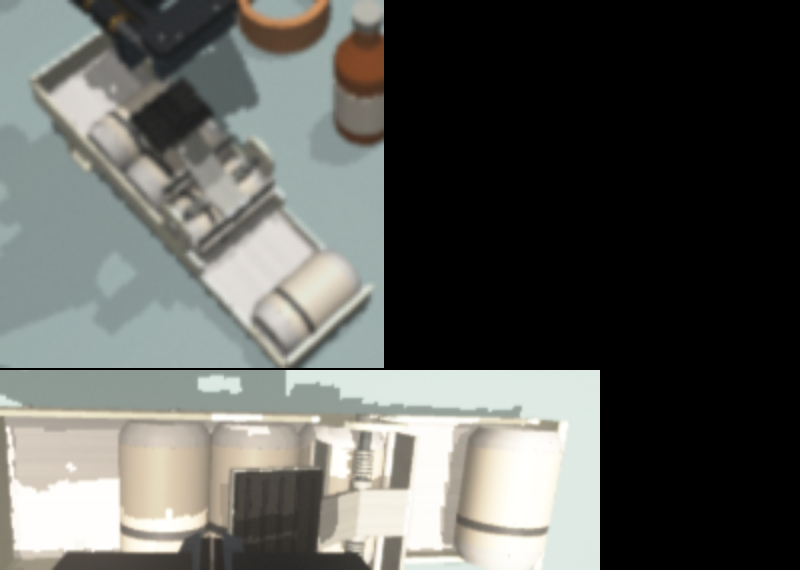

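The first can is at the lip, the paddle is up and the second can is at the closed gate, with two more behind it. Now the second press.

{"name": "drive_tool", "arguments": {
  "rows": [
    [0,0.5,3,0,0],
    [0,0,2,0,0],
    [0,0,1,0,0],
    [0,-0.1,1,0,0],
    [0,-0.1,1,0,0]
  ]
}}

```text
time: 8.25
tcp_pos: [0.439, -0.1827, 0.13]
orientation: [-2.276, -2.162, 0.003]
wrist_force: [-6.0, 0.1, 6.6]
finger_gap: 0.003
finger_force: 3.5
```

{"name": "drive_tool", "arguments": {
  "rows": [
    [0,-0.2,0.8,0,0],
    [0,-0.2,0.8,0,0],
    [0,0,0.3,0,0],
    [0,0,0,0,0]
  ]
}}

```text
time: 8.75
tcp_pos: [0.4332, -0.1822, 0.1121]
orientation: [-2.274, -2.16, 0.007]
wrist_force: [-11.5, 0.6, 15.7]
finger_gap: 0.008
finger_force: 9.0
```

On the stop again. I'll hold briefly so the can can roll out, then release and back off.

{"name": "drive_tool", "arguments": {
  "rows": [
    [0,0,0,0,0],
    [0,0,0,0,0],
    [0,0,0,0,0],
    [0,0,0,0,0],
    [0,0,0,0,0]
  ]
}}

```text
time: 9.38
tcp_pos: [0.4332, -0.1822, 0.1121]
orientation: [-2.274, -2.16, 0.006]
wrist_force: [-10.3, 1.7, 15.5]
finger_gap: 0.006
finger_force: 8.9
```

{"name": "drive_tool", "arguments": {
  "rows": [
    [0,0,-1,0,0],
    [0,0,-1.5,0,0],
    [0,0,-2,0,0],
    [0,0,-2.5,0,0],
    [0,0,-3,0,0]
  ]
}}

```text
time: 10.0
tcp_pos: [0.4365, -0.1827, 0.2116]
orientation: [-2.278, -2.163, -0.0]
wrist_force: [-0.2, 0.3, -0.1]
finger_gap: 0.004
finger_force: 0.0
```

{"name": "drive_tool", "arguments": {
  "rows": [
    [0,0,-2,0,0],
    [0,0,0,0,0],
    [0,0,0,0,0],
    [0,0,0,0,0],
    [0,0,0,0,0]
  ]
}}

```text
time: 10.62
tcp_pos: [0.4362, -0.1826, 0.2302]
orientation: [-2.277, -2.162, 0.001]
wrist_force: [-0.5, 0.4, 0.1]
finger_gap: 0.007
finger_force: 0.0
```

{"name": "drive_tool", "arguments": {
  "rows": [
    [0,0,0,0,0],
    [0,0,0,0,0],
    [0,0,0,0,0],
    [0,0,0,0,0],
    [0,0,0,0,0]
  ]
}}

```text
time: 11.25
tcp_pos: [0.4365, -0.1827, 0.2309]
orientation: [2.278, 2.163, 0.0]
wrist_force: [0.4, 0.3, 0.9]
finger_gap: 0.009
finger_force: 0.0
```

{"name": "drive_tool", "arguments": {
  "rows": [
    [0,0,0,0,0],
    [0,0,0,0,0],
    [0,0,0,0,0],
    [0,0,0,0,0],
    [0,0,0,0,0]
  ]
}}

```text
time: 11.88
tcp_pos: [0.4365, -0.1827, 0.2309]
orientation: [-2.278, -2.163, -0.0]
wrist_force: [-0.4, -0.7, 0.2]
finger_gap: 0.004
finger_force: 0.0
```

Run:
```python
from h import *
s=viewer.grab_frame("scene")["pixels"]; w=viewer.grab_frame("wrist")["pixels"]
im=np.zeros((570,800,3),np.uint8)
im[:368,:384]=cv2.resize(s[190:305,145:265],(384,368)); im[370:570,:600]=cv2.resize(w[120:220,150:450],(600,200))
cv2.imwrite("pics/p4.png",im[...,::-1])
```

```text
(no output)
```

View pics/p4.png

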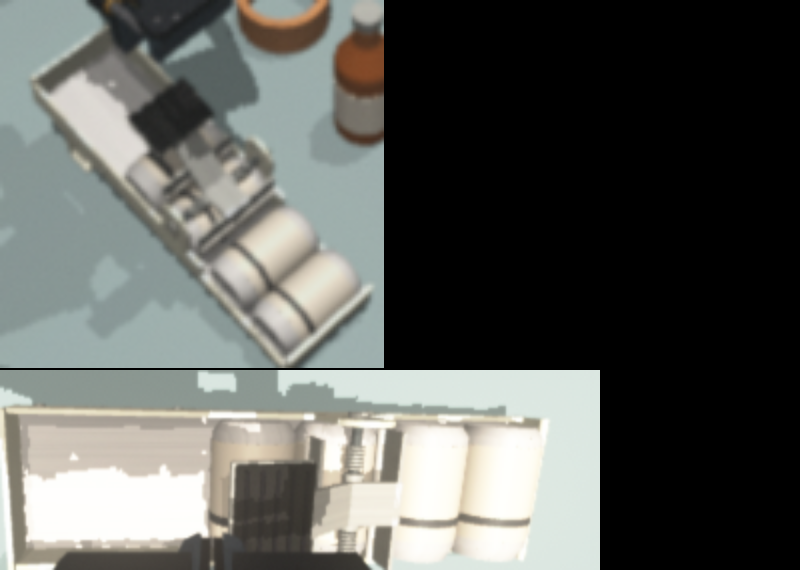

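Two cans lie one behind the other in the bay. The third is at the gate with the fourth behind it, the paddle is up and the arm is clear.

```bash
python3 -c "
from workcell import ticket
print(ticket.close_job())"
```

```text
the job is handed in; nothing more can be done
None
```

I pressed the short-can paddle down to its stop twice and handed the job in; the last pictures show two cans in the bay, the third at the closed gate with the fourth behind it, and the paddle up, but the hand-in returned no verdict.

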